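Park the index plunger of a plating turntable

TASK

Two small plating turntables stand on the bench, each locked by a spring plunger with a black wing knob. Unlock the one that carries the amber-yellow dish: pull its knob straight up against the spring, twist it anticlockwise (seen from above) until its cross pin lies over the rest notch, and let it down into the notch so that it stays retracted by itself. Leave the plunger of the turntable with the red dish locked.

Things in the scene. Friction and masses are not known exactly. Their poses are not given: they have to be found in the camera images.
- amber_knob (a point): Grip point of the plunger knob beside the amber-yellow dish: a black upright wing 46 mm long (x), 14 mm thick (y: grip across it, from above), 30 mm tall (z up), white line on top. On the vertical plunger axis, 12 mm below the wing's top, 100 mm above the bench while locked; moves and turns with the knob. The dish (top 45 mm high) is centred 62 mm away, along +x of the locked knob.
- amber_pull (a joint): How far the amber-dish plunger is pulled up, m. 0: locked, its brass cross pin (parallel to the wing) in the crown's deep slot. Above 0.020 the pin clears the rim and can turn; 0.014: it lies in the rest notch (6 mm deep); 0.032: upper stop, so pull about 0.026. The spring pulls down with 4.5 N at 0, 9 N at the stop.
- amber_turn (a joint): Angle of the amber-dish knob, rad, positive anticlockwise seen from above. 0: locked, in the deep slot. The rest notch is centred at 1.13 (65 degrees) and takes the pin from about 0.9 to the stop at 1.36. The steel crown with slot and notch (38 mm across) reaches 70 mm above the bench, 12 mm under the locked wing.
- red_pull (a joint): How far the plunger of the other, identical turntable (with the red dish) is pulled up, m; 0 is locked, and there it must stay.

How it is judged (in metres and radians):
On the way:
1. the amber-dish plunger is pulled up clear of its crown (value of joint amber_pull above 0.0195 m), for 0.1 s.
At the end, for the whole second after the job is handed in: The amber-dish plunger rests by itself in its rest notch: pulled 11.5 to 16.5 mm up, turned more than 0.8 rad anticlockwise and still; the red-dish plunger is locked (less than 3 mm up) (value of joint amber_pull between 0.0115 and 0.0165 m and value of joint amber_turn above 0.8 rad and velocity of joint amber_pull between -0.005 and 0.005 m/s and value of joint red_pull below 0.003 m); the robot touches nothing.
It fails at once if the plunger of the turntable with the red dish is pulled (value of joint red_pull above 0.006 m).
It also fails if it takes over 32 s, if anything falls off the work surface, if the arm or the gripper's body presses on something with over 40 N, if the wrist force passes 120 N, or if a joint passes its speed limit or range.

ROBOT

A 6-joint arm with a two-finger parallel gripper is mounted at the origin on a cart in front of the work surface, level with it; the furniture and walls round the work are solid. World frame = base frame: x ahead of the robot, y to its left, z up, the work surface at z = 0. Lengths are in mm, angles in rad, forces in N, time in s.
With the tool pointing down it reaches from about 350 to 875 mm from the base axis. Payload 15.5 kg.
Tool frame: the origin (TCP) lies between the finger pads; the fingertips stand 25 mm ahead of it and the grasp point (between the pads) lies 6 mm ahead of it; z points along the fingers, x is the direction in which the jaws open and shut, and the axes are right-handed (so a half turn about z gives the same grasp; the last joint's range is limited). The gripper opens to 85 mm and grips with 20 to 120 N. Pads are 22 mm wide; open, the fingers measure 114 mm over their backs; the gripper's body (76 mm by 85 mm) begins 54 mm behind the grasp point. The pads swing forward as they close: fully open they stand 13 mm farther back than shut.
Start: joints at [1.192, 0.494, 1.345, -0, 1.302, -0.096], TCP at [174.399, 600.177, 256.277] pointing down, gripper open.
Joint ranges: [-2.91, 2.91], [-0.82, 2.16], [0.22, 2.67], [-1.22, 4.37], [0.12, 2.79], [-3.08, 3.08]. Speed limits (rad/s): [1.89, 1.89, 2.57, 3.01, 3.01, 3.01].

INTERFACE

Orientations are given as a unit quaternion [x, y, z, w].
In Python, from rig import env gives the robot as it stands.
- The arm moves only by the shell command python3 -m creep 'ROWS' [OPENING]. ROWS is JSON, one flat list of numbers, 4 for each row, row after row: the shift along the world's x, y, z in mm, then the turn about the world's z in degrees. A call has exactly 10 rows; each row shifts and turns the commanded pose from where the row before left it; what a row does not reach is not made up. A row lasts 1/10 s, in which the tool goes at most 50 mm and 8.59 degrees, less where a joint would pass 70% of its speed; a pose out of reach is approached as far as the arm can. A call is refused whole if a number of a shift passes 50 or a number of a turn 8.59, either way. A call with a gripper value outside its range is refused whole. OPENING is the finger opening in mm, from 0 to 85.4, set as the call begins (- or left out, the last holds). The fingers move at their own pace and stop on an object; the grip force is fixed at half the most. Time passes only in rows, so rows that do not move let the fingers close, or fill a call up. It gives the time, the measured TCP pose, the force and the opening at its end, in the units of the state.
- env.state(): the state, without advancing time (a new reading comes with each control period).
- env.read_camera(name): name is "scene" or "top"; returns a dict with "color" (384x512x3 uint8, red, green, blue), "fx", "fy", "cx", "cy" (pixels), "k1" (the pictures are not rectified: a ray, as slopes to the right and down, at radius r is drawn at 1 + k1 r^2 times it, then the intrinsics apply), "R" (3x3) and "t" (3): a world point X has camera coordinates R X + t. Camera axes: x right, y down, z forward; pixel columns grow to the right and rows downward; lengths in mm; the calibration is good to about 2 mm. A picture is of the moment at which its call begins. There is no depth.
- env.hand_in(): hands the job in, once; it reports no verdict.
The state is a dict: "time": time; "q": joint angles; "joint_vel": joint speeds; "tau": joint torques, N m; "position": TCP position; "ee_rot": TCP orientation; "wrist_force": force on the tool from outside, world axes, zero at the start; "moment": the same for the moment, N m; "width": finger opening in mm.
Only numpy, scipy, OpenCV 4.12 (cv2) and the standard library are available. Lean on these libraries where they do the work, as an engineer would, in place of code of your own. Each camera call takes 0.05 s, during which the arm holds its last target.

## Working session

There is one attempt and no reset: what is moved stays moved. The work goes in short steps, Python scripts to look and compute and a shell command to move; the robot and the scene stay as the last step left them, time stands still between calls to the robot, and variables do not carry over. Pictures are saved under pics/ and viewed, and the job is handed in when it is done.

```bash
mkdir -p pics; cat > h.py <<'E'
from rig import env
import numpy as np, cv2
def snap(n,f):
    c=env.read_camera(n); cv2.imwrite('pics/'+f,cv2.cvtColor(c['color'],cv2.COLOR_RGB2BGR)); 
    np.save('pics/'+f[:-4]+'.npy',c,allow_pickle=True); return c
def load(f): return np.load('pics/'+f+'.npy',allow_pickle=True).item()
def ray(c,uv):
    K=np.array([[c['fx'],0,c['cx']],[0,c['fy'],c['cy']],[0,0,1.]])
    p=cv2.undistortPoints(np.array([[uv]],float),K,np.array([c['k1'],0,0,0,0.]))[0,0]
    R=np.array(c['R']);t=np.array(c['t']).ravel()
    return -R.T@t, R.T@np.array([p[0],p[1],1.])
def onz(c,uv,z):
    o,d=ray(c,uv); return o+d*(z-o[2])/d[2]
def proj(c,X):
    p=np.array(c['R'])@X+np.array(c['t']).ravel(); p=p/p[2]; r=p[0]**2+p[1]**2; s=1+c['k1']*r
    return c['fx']*p[0]*s+c['cx'], c['fy']*p[1]*s+c['cy']
E
python3 - <<'E'
from h import *
for n in('scene','top'):
    c=snap(n,n+'0.png'); print(n,c['fx'],c['k1'],-np.array(c['R']).T@np.array(c['t']).ravel())
print(env.state())
E
```

```text
scene 347.52047197970984 -0.03597833370428872 [ 136.17127168 -426.64293627  749.63137449]
top 436.27874834868044 -0.07050043689879087 [ 281.11884596  -14.60274478 1001.86086002]
{'time': 0.1, 'q': array([ 1.19250158e+00,  4.94148131e-01,  1.34607597e+00, -6.60473685e-06,
        1.30250989e+00, -9.54961627e-02]), 'joint_vel': array([ 9.47212936e-06, -1.23850278e-03, -2.43736987e-03, -4.07437155e-04,
       -1.84150365e-03,  1.43056246e-03]), 'tau': array([ 3.73168528e-03, -8.83593535e+01, -3.84563720e+01,  3.88222115e-04,
        5.16579006e-03,  5.92507513e-05]), 'position': array([174.28641317, 599.89132605, 255.7407234 ]), 'ee_rot': array([ 7.99700586e-01,  6.00398740e-01, -4.85294090e-04,  3.00268543e-04]), 'wrist_force': array([-0.29975855,  0.5049836 , -0.04797893]), 'moment': array([-0.03657749, -0.0031599 , -0.02734452]), 'width': 85.67097740759243}
```

View pics/scene0.png

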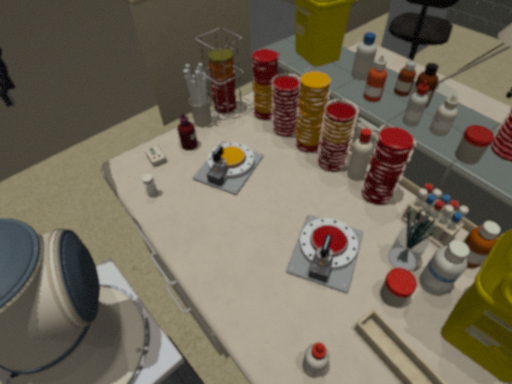

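View pics/top0.png

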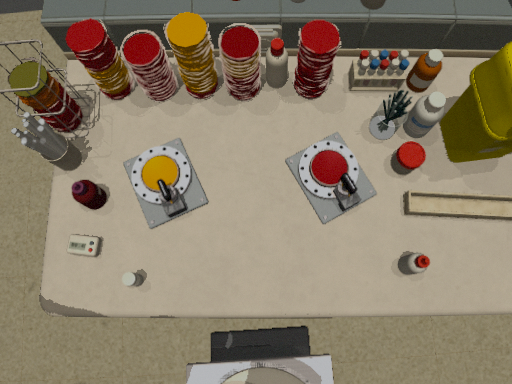

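The scene view has the amber turntable at about (230,160) and the red one at about (328,250). In the top view the amber knob is near (170,198) and the red one near (347,190). I'll zoom in on the amber knob.

```bash
python3 - <<'E'
from h import *
a=cv2.imread('pics/top0.png')[135:230,115:215]; b=cv2.imread('pics/scene0.png')[130:200,185:275]
a=cv2.resize(a,None,fx=6,fy=6,interpolation=cv2.INTER_CUBIC);b=cv2.resize(b,None,fx=8,fy=8,interpolation=cv2.INTER_CUBIC)
cv2.imwrite('pics/za.png',a);cv2.imwrite('pics/zb.png',b)
E
```

```text
(no output)
```

View pics/za.png

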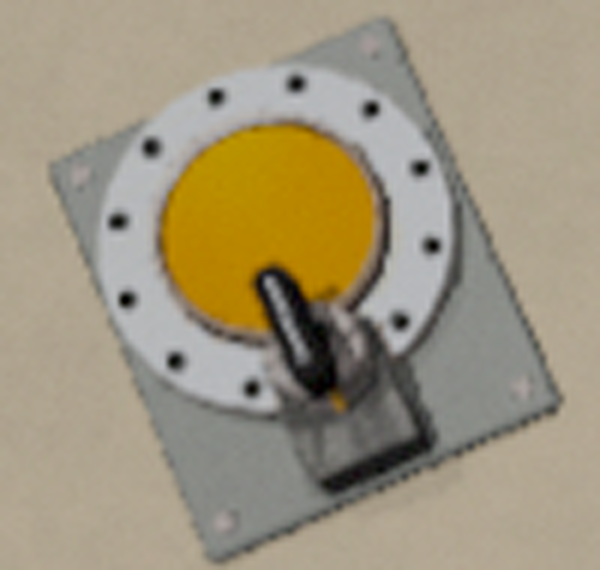

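View pics/zb.png

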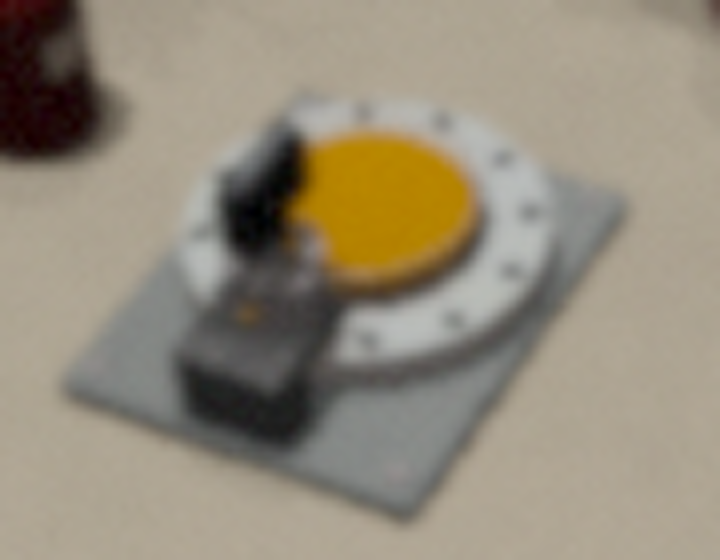

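The zooms show the wing with its white line running from za(268,275) to (315,375), and the amber dish centred near za(270,228). Next I'll measure the line, the dish centre and the base edges with masks.

```bash
python3 - <<'E'
from h import *
np.set_printoptions(precision=1,suppress=True)
c=load('top0');im=c['color']
hsv=cv2.cvtColor(im,cv2.COLOR_RGB2HSV)
m=cv2.inRange(hsv,(15,170,120),(28,255,255)); m[:135]=0;m[215:]=0;m[:,:130]=0;m[:,200:]=0
n,l,s,ce=cv2.connectedComponentsWithStats(m);i=1+s[1:,4].argmax();
cn=cv2.findContours((l==i).astype(np.uint8),0,1)[0][0]
# dish ellipse from hull
h=cv2.convexHull(cn)
e=cv2.fitEllipse(h); print('ell',e, onz(c,e[0],45))
pts=np.array([onz(c,p[0].astype(float),45)[:2] for p in h]); 
A=np.c_[2*pts,np.ones(len(pts))];sol=np.linalg.lstsq(A,(pts**2).sum(1),rcond=None)[0]; print('dish circ',sol[:2],np.sqrt(sol[2]+sol[:2]@sol[:2]))
g=im.max(2)
print(g[174:206,155:178])
E
```

```text
ell ((159.1482696533203, 172.27163696289062), (32.40727615356445, 35.83428192138672), 57.79707336425781) [572.5 198.9  45. ]
dish circ [572.8 199. ] 40.066555479248805
[[185 185 185 185 184 183 186 185 184 186 184 184 186 185 185 184 183 184
  183 185 183 182 160]
 [185 185 185 184 185 187 184 185 186 185 185 184 185 185 183 183 184 183
  183 184 183 179 154]
 [185 185 184 183 185 187 186 185 186 184 185 185 186 184 184 184 184 183
  183 184 184 168 147]
 [185 184 184 185 185 183 184 185 185 185 185 184 184 184 185 184 184 184
  182 180 182 162 132]
 [186 185 186 186 171 159 166 181 184 185 184 185 185 184 184 184 183 183
  182 182 175 149 115]
 [185 184 172 153 120  88 108 145 176 185 185 184 183 184 183 182 184 184
  183 182 167 131  98]
 [183 178 139  68  38  30  31  68 135 176 185 184 184 184 183 183 182 183
  183 172 150 121  68]
 [183 163  99  26 121 108  33  23  67 134 175 185 183 184 182 183 182 182
  179 156 127  95  53]
 [182 153  83  24 131 134  69  21  13  62 160 183 181 184 170 159 174 183
  167 136  99  61 105]
 [181 171 120  25  67 139 119  35  22  17 127 174 168 160 1
[... 1472 characters left out ...]
 63  55  66  58  45]
 [133  37  34 124 158 133 112 131 136 114  62  13  19   4   4  26  49  54
   58  61  64  50  58]
 [141  49  54 142 181 154 100  92 110 117  98  55  14  10  41  65  70  66
   65  61  48  66  74]
 [174 141 146 173 185 174 127  70  81  92  91  65  45  51  66 104 107  83
   59  53  59  75  74]
 [158 164 171 183 182 172 134  83  78  80  67  85  89  84  89 114 136 100
   54  65  83  78  83]
 [107 122 136 142 141 130 106  79  72  72  71  86  83  79  78  86 115  96
   70  92  91  87  86]
 [108 100 102  98  86  69  86  86  78  74  74  73  76  71  69  75  86  92
   93 103 101  91  93]
 [131 127 125 119 114 109 109  93  76  76  76  72  75  77  84  89  98 103
   99  95 104 109  99]]
```

```bash
python3 - <<'E'
from h import *
np.set_printoptions(precision=1,suppress=True)
c=load('top0');g=c['color'].max(2).astype(float)
P=[];W=[]
for v in range(181,196):
    u0=159.5+(v-181)*(164.8-159.5)/14
    for u in range(int(round(u0))-2,int(round(u0))+3):
        w=max(g[v,u]-30,0)
        if abs(u-u0)<=1.8: P.append((u,v));W.append(w)
P=np.array(P,float);W=np.array(W)
X=np.array([onz(c,p,112)[:2] for p in P])
m=(W[:,None]*X).sum(0)/W.sum();C=((X-m)*W[:,None]).T@(X-m)/W.sum();ev,V=np.linalg.eigh(C)
d=V[:,1]*np.sign(V[0,1]);print('line ctr',m,'dir',np.degrees(np.arctan2(d[1],d[0])),'len~',np.sqrt(12*ev[1]))
for z in(108,112,116): print(z,[onz(c,p,z) for p in((159.3,180.3),(165.,196.))])
D=np.array([572.8,199.]);v=D-m;print('to dish',v,np.linalg.norm(v),np.degrees(np.arctan2(v[1],v[0])))
c2=load('scene0')
for z in (100,112): print('proj scene',proj(c2,np.array([*m,z])))
e=env.state();from scipy.spatial.transform import Rotation as R
print(R.from_quat(e['ee_rot']).as_matrix())
# base edges: gray plate corners
for q in [(115+50/6,135+163/6),(115+385/6,135+17/6),(115+560/6,135+405/6),(115+215/6,135+560/6)]: print(onz(c,q,8))
E
```

```text
line ctr [517.4 177.6] dir 21.480841637998978 len~ 34.26777028745939
108 [array([535.4, 184.7, 108. ]), array([500.2, 172.9, 108. ])]
112 [array([534.3, 183.8, 112. ]), array([499.2, 172.1, 112. ])]
116 [array([533.2, 182.9, 116. ]), array([498.3, 171.2, 116. ])]
to dish [55.4 21.4] 59.33751738233562 21.08903853613485
proj scene (np.float64(215.8301057575117), np.float64(152.27881216988672))
proj scene (np.float64(215.34830937362713), np.float64(149.0308458407307))
[[ 0.3  1.  -0. ]
 [ 1.  -0.3 -0. ]
 [-0.  -0.  -1. ]]
[615.  293.8   8. ]
[667.6 157.6   8. ]
[502.5  92.6   8. ]
[450.2 227.9   8. ]
```

```bash
python3 - <<'E'
from h import *
np.set_printoptions(precision=1,suppress=True,linewidth=200)
c=load('scene0');im=c['color'];g=im.max(2)
print(g[142:166,208:226])
hsv=cv2.cvtColor(im,cv2.COLOR_RGB2HSV)
m=cv2.inRange(hsv,(15,150,100),(28,255,255)); m[:140]=0;m[172:]=0;m[:,:215]=0;m[:,255:]=0
n,l,s,ce=cv2.connectedComponentsWithStats(m);i=1+s[1:,4].argmax();h=cv2.convexHull(cv2.findContours((l==i).astype(np.uint8),0,1)[0][0])
# drop knob side
h=np.array([p for p in h if p[0][0]>224])
pts=np.array([onz(c,p[0].astype(float),45)[:2] for p in h]);A=np.c_[2*pts,np.ones(len(pts))];sol=np.linalg.lstsq(A,(pts**2).sum(1),rcond=None)[0]; print('dish scene',sol[:2],np.sqrt(sol[2]+sol[:2]@sol[:2]))
u=(516.5,177.2);a=np.radians(21.4);d=np.array([np.cos(a),np.sin(a)])
for k in(-23,-17,0,17,23):print(k,proj(c,np.array([*(np.array(u)+k*d),112])))
E
```

```text
[[174 175 176 174 175 174 174 175 174 175 175 172 166 157 152 152 155 158]
 [173 174 175 173 175 175 175 175 175 175 171 164 156 153 157 161 166 169]
 [175 175 175 175 173 174 174 174 175 171 162 150 139 150 164 172 177 178]
 [175 174 174 175 173 175 172 174 171 162 145 126 118 133 155 172 179 181]
 [174 174 174 173 173 174 175 175 168 152 128 108 100 100 125 158 175 181]
 [171 174 175 174 174 176 177 173 163 140 115  97  76  64  93 142 170 179]
 [175 176 176 176 177 178 176 166 147 124 104  77  48  39  78 130 163 180]
 [174 174 177 177 176 176 168 149 128 107  86  59  37  31  69 123 161 177]
 [177 176 175 172 167 159 146 129 115  93  64  39  17  24  65 114 160 176]
 [174 175 173 163 144 124 113 110  96  70  43  22  12  20  58 113 157 175]
 [173 176 173 157 126  95  93  90  72  47  26  15   9  22  58 112 155 177]
 [175 177 177 161 121  85  78  67  51  30  18   7  14  33  77 126 162 177]
 [177 179 176 152 105  65  56  43  28  15  16  12  28  66 109 149 172 180]
 [178 180 174 146  95  50  30  22  19   8  19  25  50  93 136 164 177 178]
 [179 182 173 146 100  45  22  10   6   2  20  22 
[... 383 characters left out ...]
 98 122 138 156]
 [171 182 184 180 160 130  97  70  52  53  57  61  64  72  91 108 123 140]
 [163 179 184 178 159 132 110  84  68  72  70  72  70  78  87 100 106 115]
 [153 171 179 172 148 120  96  83  79  82  81  77  80  87 104 106 102 100]
 [144 161 170 156 128  96  79  74  81  86  79  77  84  97 110 106  90  83]]
dish scene [572.6 186.9] 37.69820286455844
-23 (np.float64(210.78723948487536), np.float64(154.55264079265862))
-17 (np.float64(211.94473642552776), np.float64(153.16047895844713))
0 (np.float64(215.1776691605346), np.float64(149.27307000425165))
17 (np.float64(218.34322854321732), np.float64(145.46803086101454))
23 (np.float64(219.44476626245728), np.float64(144.14428458848766))
```

Two independent measurements put the amber knob near (516.5, 177), with its wing at about 21.4°. The scene camera reads roughly 3 mm lower in y. The tool x axis should be at −68.6°, so I'll turn −142.4° in total while moving over the knob.

```bash
python3 -m creep '[17,-21,0,-7.1, 17,-21,0,-7.1, 17,-21,0,-7.1, 17,-21,0,-7.1, 17,-21,0,-7.1, 17,-21,0,-7.1, 17,-21,0,-7.1, 17,-21,0,-7.1, 17,-21,0,-7.1, 17,-21,0,-7.1]' 85
```

```text
time: 1.1
position: [344.8, 389.2, 256.1]
ee_rot: [1.0, 0.022, -0.0, 0.0]
wrist_force: [0.8, -0.3, -0.4]
width: 84.9
```

```bash
python3 -m creep '[17,-21,0,-7.1, 17,-21,0,-7.1, 17,-21,0,-7.1, 17,-21,0,-7.1, 17,-21,0,-7.1, 17,-21,0,-7.1, 17,-21,-10,-7.1, 17,-21,-20,-7.1, 17,-21,-25,-7.1, 19,-24,-20,-7.4]'
python3 - <<'E'
from h import *
s=env.state();x,y=s['ee_rot'][:2];print(np.degrees(np.arctan2(2*x*y,2*x*x-1)),s['position'])
for n in('scene','top'):
    snap(n,n+'1.png')
a=cv2.imread('pics/top1.png')[115:240,105:235]; b=cv2.imread('pics/scene1.png')[90:210,160:290]
cv2.imwrite('pics/z1.png',cv2.resize(np.hstack([a[:120],b]),None,fx=3,fy=3,interpolation=cv2.INTER_CUBIC))
E
```

```text
time: 2.1
position: [516.5, 176.3, 180.0]
ee_rot: [0.825, -0.565, -0.0, 0.0]
wrist_force: [-0.1, 0.4, -0.5]
width: 84.8
-68.78198178095039 [516.50552634 176.31050724 180.01156654]
```

View pics/z1.png

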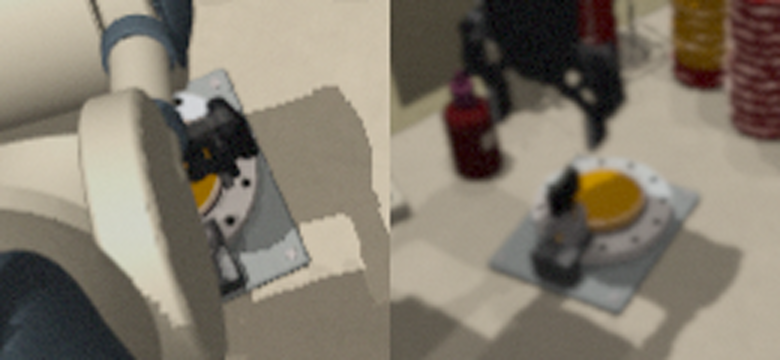

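The fingers straddle the knob in the scene view: tips at about zoom (500,110) and (597,140), wing at (563,190). I'll check the tip midpoint against the TCP projection, which shows the scene camera's bias.

```bash
python3 - <<'E'
from h import *
c=load('scene1')
p=np.array([516.5,176.3]);a=np.radians(-68.7);d=np.array([np.cos(a),np.sin(a)])
for k in(-43,43):
  for z in (165,168,172): 
    u,v=proj(c,np.array([*(p+k*d),z])); print(k,z,round(u,1),round(v,1))
b=c['color'][90:165,175:255];cv2.imwrite('pics/z2.png',cv2.cvtColor(cv2.resize(b,None,fx=8,fy=8,interpolation=cv2.INTER_CUBIC),cv2.COLOR_RGB2BGR))
E
```

```text
-43 165 199.2 129.9
-43 168 199.0 129.0
-43 172 198.8 127.8
43 165 227.5 138.9
43 168 227.4 138.0
43 172 227.3 136.8
```

View pics/z2.png

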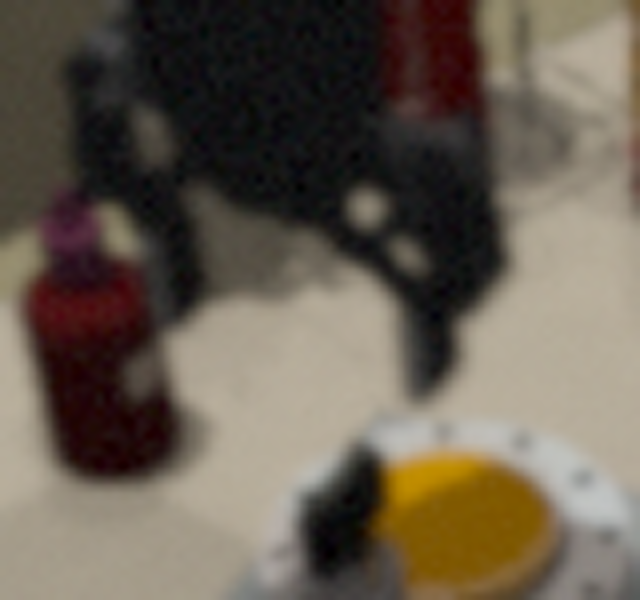

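In the scene view the inner finger tips are at about (197.5,130) and (227.5,139.4), within about 1 px of projection. The knob looks 2–4 mm off across the wing, and the jaws will take that up. Descending to TCP z = 107.

```bash
python3 -m creep '[0.3,-0.5,-10,0, 0.4,-0.5,-15,0, 0,0,-15,0, 0,0,-12,0, 0,0,-10,0, 0,0,-6,0, 0,0,-5,0, 0,0,0,0, 0,0,0,0, 0,0,0,0]'
python3 - <<'E'
from h import *
c=snap('scene','scene2.png')
b=c['color'][100:180,175:275];cv2.imwrite('pics/z3.png',cv2.cvtColor(cv2.resize(b,None,fx=7,fy=7,interpolation=cv2.INTER_CUBIC),cv2.COLOR_RGB2BGR))
E
```

```text
time: 3.2
position: [517.4, 176.2, 108.7]
ee_rot: [0.827, -0.563, 0.0, -0.0]
wrist_force: [-0.3, -0.6, 0.8]
width: 85.2
```

View pics/z3.png

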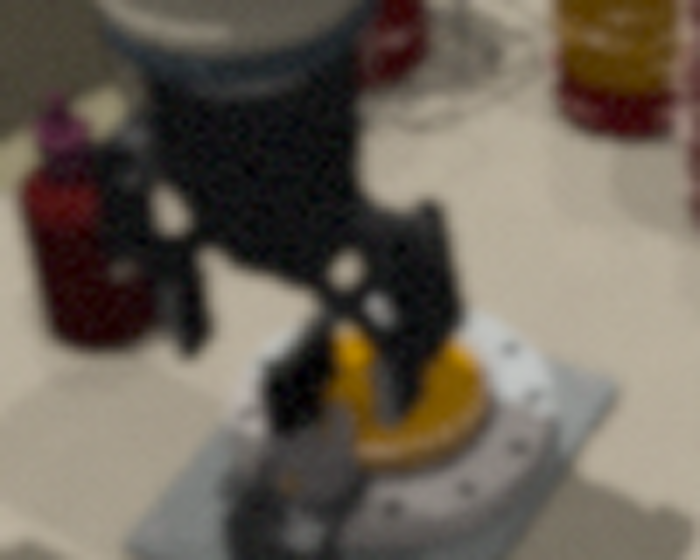

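The wing, at about (300,380) in the zoom, sits midway between the fingertips at (195,345) and (395,410). Closing the jaws.

```bash
python3 -m creep '[0,0,-2,0, 0,0,0,0, 0,0,0,0, 0,0,0,0, 0,0,0,0, 0,0,0,0, 0,0,0,0, 0,0,0,0, 0,0,0,0, 0,0,0,0]' 0
python3 -c "
from rig import env
s=env.state();print(s['position'],s['wrist_force'],s['moment'],s['width'])"
```

```text
time: 4.25
position: [517.2, 176.2, 106.4]
ee_rot: [0.827, -0.563, 0.0, -0.0]
wrist_force: [-1.3, -0.5, 5.7]
width: 12.9
[517.1520717  176.16417342 106.39962054] [-1.28080332 -0.52300156  5.67043295] [-0.21849064  0.15829452 -0.06670562] 12.92293328462497
```

The grip holds at 12.9 mm with low side forces. Pulling up 27 mm.

```bash
python3 -m creep '[0,0,3,0, 0,0,4,0, 0,0,4,0, 0,0,4,0, 0,0,4,0, 0,0,4,0, 0,0,3,0, 0,0,0,0, 0,0,0,0, 0,0,0,0]'
python3 -c "
from rig import env
s=env.state();print(s['position'],s['wrist_force'],s['moment'],s['width'])"
```

```text
time: 5.25
position: [517.0, 176.1, 132.1]
ee_rot: [0.827, -0.563, -0.0, 0.0]
wrist_force: [2.6, -1.4, -9.3]
width: 13.2
[517.0428954  176.14316324 132.11441468] [ 2.60312345 -1.39086418 -9.27344306] [-0.15066617 -0.45613    -0.02454637] 13.211067796259762
```

The TCP rose 25.7 mm and the force is −9.3 N, which matches the spring. Twisting +65°.

```bash
python3 -m creep '[0,0,0,4, 0,0,0,7, 0,0,0,8, 0,0,0,8, 0,0,0,8, 0,0,0,8, 0,0,0,8, 0,0,0,8, 0,0,0,6, 0,0,0,0]'
python3 - <<'E'
from h import *
s=env.state();x,y=s['ee_rot'][:2];print(np.degrees(np.arctan2(2*x*y,2*x*x-1)),s['position'],s['wrist_force'],s['moment'],s['width'])
c=snap('scene','scene3.png')
b=c['color'][90:180,175:275];cv2.imwrite('pics/z4.png',cv2.cvtColor(cv2.resize(b,None,fx=6,fy=6,interpolation=cv2.INTER_CUBIC),cv2.COLOR_RGB2BGR))
E
```

```text
time: 6.25
position: [519.5, 174.7, 132.7]
ee_rot: [1.0, -0.028, 0.002, 0.001]
wrist_force: [13.5, -19.0, -9.9]
width: 12.9
-3.241138671001907 [519.45545567 174.73229495 132.69849963] [ 13.46489888 -18.98697181  -9.92414921] [-3.47591405 -2.64971618 -0.02705917] 12.88369471919772
```

View pics/z4.png

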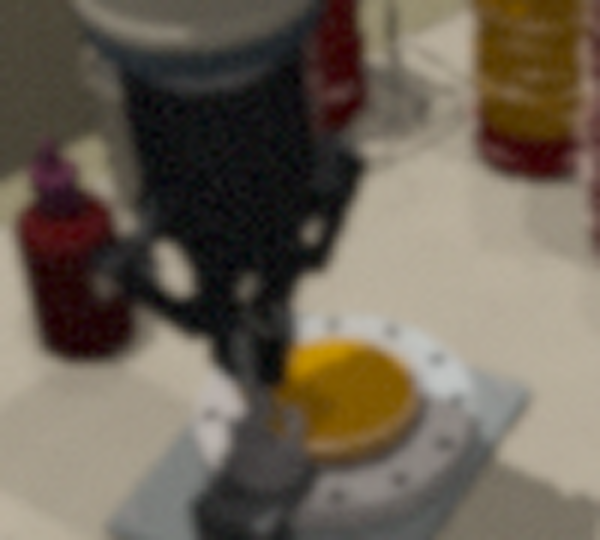

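The twist reached 65.4°, with 23 N of side force from a small axis offset. I'll relax by shifting with the force, then lower 12 mm into the notch.

```bash
python3 -m creep '[0.8,-0.8,0,0, 0.8,-0.8,0,0, 0.8,-0.8,0,0, 0,0,0,0, 0,0,-3,0, 0,0,-3,0, 0,0,-3,0, 0,0,-2,0, 0,0,0,0, 0,0,0,0]'
python3 - <<'E'
from h import *
s=env.state();x,y=s['ee_rot'][:2];print(np.degrees(np.arctan2(2*x*y,2*x*x-1)),s['position'],s['wrist_force'],s['moment'],s['width'])
E
```

```text
time: 7.3
position: [519.9, 173.9, 121.2]
ee_rot: [1.0, -0.03, 0.0, -0.0]
wrist_force: [6.0, 0.2, -6.9]
width: 13.4
-3.4955580750136237 [519.88693328 173.92231793 121.19322049] [ 6.03976752  0.2152426  -6.9275173 ] [ 0.05713639 -1.05227617 -0.00365066] 13.415369811466354
```

```bash
python3 -m creep '[0.5,0,-0.5,0, 0,0,-0.5,0, 0,0,-0.5,0, 0,0,-0.3,0, 0,0,0,0, 0,0,0,0, 0,0,0,0, 0,0,0,0, 0,0,0,0, 0,0,0,0]'
python3 - <<'E'
from h import *
s=env.state();print(s['position'],s['wrist_force'],s['moment'],s['width'])
E
```

```text
time: 8.3
position: [520.0, 173.9, 120.0]
ee_rot: [1.0, -0.031, 0.0, -0.0]
wrist_force: [0.6, 1.2, 8.5]
width: 13.0
[520.03663731 173.90821833 120.04100053] [0.62053886 1.16433531 8.5189447 ] [ 0.18794802 -0.01815971  0.01939557] 12.953733710765219
```

The vertical force flipped from −6.9 to +8.5 N at about 13.7 mm of pull, so the pin is on the notch floor. Releasing.

```bash
python3 -m creep '[0,0,0,0, 0,0,0,0, 0,0,0,0, 0,0,0,0, 0,0,0,0, 0,0,0,0, 0,0,0,0, 0,0,0,0, 0,0,0,0, 0,0,0,0]' 60
python3 - <<'E'
from h import *
s=env.state();print(s['position'],s['wrist_force'],s['moment'],s['width'])
c=snap('scene','scene4.png')
b=c['color'][90:180,175:275];cv2.imwrite('pics/z5.png',cv2.cvtColor(cv2.resize(b,None,fx=6,fy=6,interpolation=cv2.INTER_CUBIC),cv2.COLOR_RGB2BGR))
E
```

```text
time: 9.3
position: [520.0, 173.8, 119.5]
ee_rot: [1.0, -0.031, -0.0, 0.0]
wrist_force: [0.3, 0.1, -0.1]
width: 60.0
[519.99868804 173.78264215 119.46921289] [ 0.31273007  0.14736079 -0.1329167 ] [-0.04271196  0.0007236   0.00752102] 60.01495728517348
```

View pics/z5.png

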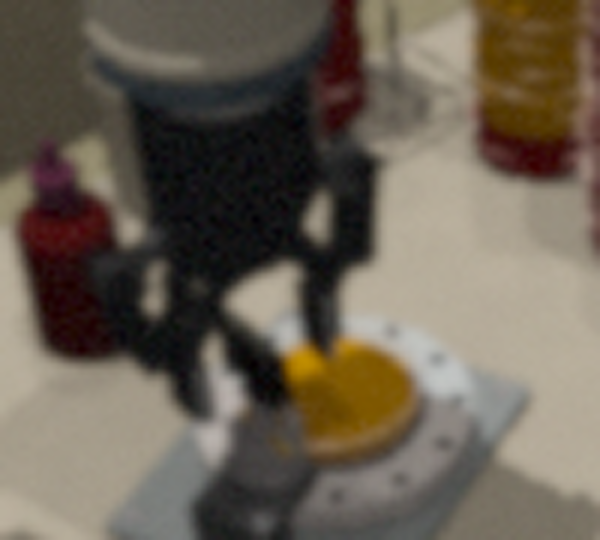

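The wing at about (250,360) is free between the open fingers, raised and turned. Retreating straight up, then aside to clear the cameras.

```bash
python3 -m creep '[0,0,5,0, 0,0,10,0, 0,0,15,0, 0,0,20,0, 0,0,25,0, 0,0,25,0, 0,0,25,0, 0,0,15,0, 0,0,0,0, 0,0,0,0]'
python3 -m creep '[-20,25,0,0, -25,30,0,0, -25,30,0,0, -25,30,0,0, -25,30,0,0, -25,30,0,0, -25,30,0,0, -20,25,0,0, 0,0,0,0, 0,0,0,0]'
python3 - <<'E'
from h import *
np.set_printoptions(precision=1,suppress=True)
c=snap('top','top5.png');c2=snap('scene','scene5.png')
a=c['color'][135:230,115:215];b=c2['color'][130:200,185:275]
f=lambda x:cv2.cvtColor(cv2.resize(x,(390,390),interpolation=cv2.INTER_CUBIC),cv2.COLOR_RGB2BGR)
cv2.imwrite('pics/z6.png',np.hstack([f(a),f(b)]))
E
```

```text
time: 10.35
position: [519.9, 173.7, 259.8]
ee_rot: [1.0, -0.031, 0.0, -0.0]
wrist_force: [0.1, 0.4, -0.8]
width: 60.2
time: 11.35
position: [329.3, 403.7, 258.7]
ee_rot: [1.0, -0.03, -0.0, 0.001]
wrist_force: [0.8, -0.1, 0.4]
width: 59.9
```

View pics/z6.png

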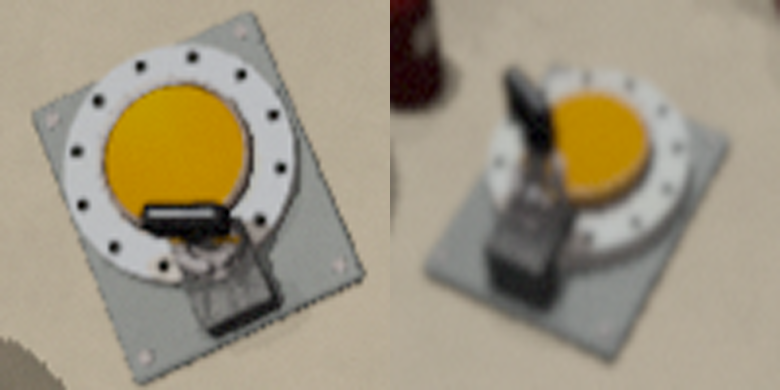

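View pics/top5.png

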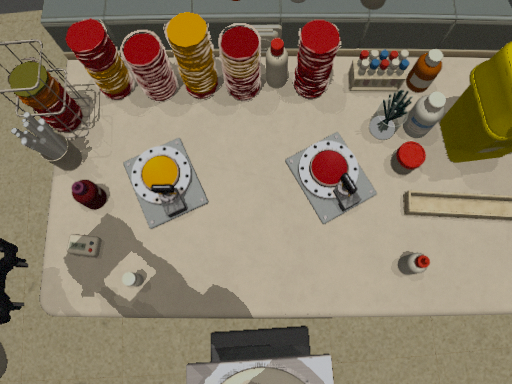

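The wing now lies at right angles to its old direction, with its line centred near (163,187) in the top view. The arm is clear, and the red knob at (347,185) looks unchanged. One numeric check of height and angle before handing in.

```bash
python3 - <<'E'
from h import *
np.set_printoptions(precision=1,suppress=True,linewidth=200)
c=load('top5');g=c['color'].max(2).astype(float)
print(g[183:194,150:176].astype(int))
sub=g[184:189,153:171].copy();
vs,us=np.mgrid[184:189,153:171];w=np.where((sub>60)&(vs>=185)&(vs<=188)&(us>=154)&(us<=169),sub,0)
cu,cv=(w*us).sum()/w.sum(),(w*vs).sum()/w.sum();print(cu,cv)
for z in(112,120,126,132):print(z,onz(c,(cu,cv),z))
a=onz(c,(155,cv),126);b=onz(c,(169,cv),126);print(np.degrees(np.arctan2(*(a-b)[[1,0]])))
r0=load('top0')['color'][130:225,285:380].astype(int);r1=c['color'][130:225,285:380].astype(int);print('red diff',np.abs(r0-r1).mean(),np.abs(r0-r1).max(2)[30:70,40:80].max())
E
```

```text
[[187 188 182 174 173 172 174 174 174 175 175 176 174 174 168 161 163 158 161 160 169 182 181 157 117  77]
 [188 172 136 117 118 118 118 121 118 121 121 119 121 118 101  86  84  84  84  87 109 137 137 116  90  63]
 [179 138  27  36  34  28  29  30  34  36  37  29  35  27  34  36  53  55  62  41  27  29  41  69  50 140]
 [169 107  51 110 135 135 135 135 134 134 137 131 126 125 125 128 132 133 130  98  43  32  12  12 136 180]
 [140  74  51 107 132 132 134 131 136 132 132 128 124 124 124 125 124 123 125  92  52  32  17  23 136 153]
 [116  72  40  41  39  42  36  40  41  33  41  42  41  33  43  37  37  36  33  38  38  23   7  19  39  69]
 [ 99  66  25  29  25  31  20  17  21  26  32  26  27  29  35  26  29  23  23  23  28  20  18  15  41  53]
 [103  45   8   5  17  20  22  14  19  14  21  20  22  19  12  20  12  18  19  20  10  20  22  14  58  56]
 [167 151 118  53  14  13   0  13  10  12   8   6   6   3  16  25  18   3  15  19  11   2   2  17  87  76]
 [187 184 172 144  98  46  43  43  39  31  36  23  16  18  17  21  18  20  29  27  31  31  36  67 103 110]
 [191 192 193 186 170 159 159 145 108 112 105  65  39  18  13  17  24  36  45  60  70  71  72  88  94 112]]
161.37828076089573 186.4709848302432
112 [520.5 179.5 112. ]
120 [518.3 177.7 120. ]
126 [516.7 176.4 126. ]
132 [515.1 175.1 132. ]
86.20021069105971
red diff 5.191542012927054 26
```

```bash
python3 -c "
from rig import env
print(env.hand_in())"
```

```text
the job is handed in; nothing more can be done
None
```

I unlocked the amber-dish turntable's plunger and handed the job in at about 11.5 s. I gripped the knob across its wing, pulled it up about 25.7 mm, twisted it 65° anticlockwise, and lowered it into the rest notch. Then I released it and moved the gripper clear.

**Checks that agreed:**
- **Seating:** when the knob came down, the vertical force flipped from −6.9 N to +8.5 N at about 13.7 mm of pull.
- **Angle:** the last top picture shows the wing turned about 64.7° (1.13 rad).
- **Height:** if the wing top is 14 mm higher (126 mm), its white line falls within 1.5 mm of the original axis.
- **Clearance:** after release the wrist force was about zero.
- **Red plunger:** I never went near it and its knob looks unchanged. A pixel comparison there showed only small differences (mean 5, at most 26 around the knob), which I took as noise and lighting.

**Checks that disagreed:**
- **Camera offset:** the scene camera put the knob 2–4 mm away from the top camera's estimate.
- **Side force:** the twist built up about 23 N of side force, because the real axis was a few millimetres off my tool centre. I relaxed that before lowering the knob.
- **Final height:** I took it from the force and tool readings plus one top view, not a precise two-view measurement.

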